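# Build a crib for a pillow-block bearing

## Task

Build the crib that the grey pillow-block bearing will later stand on: lay the two pale wooden packers across the yellow stand's two dark steel rails, then the two green plastic runners crosswise on top of the packers. Each pair lies flat, square and parallel with about 80 mm between its two centre lines, and each layer is centred over the stand. Leave the bearing, gauge stand, can and torch where they are.

Things in the scene. Friction and masses are not known exactly. Their poses are not given: they have to be found in the camera images.
- crib: Yellow stand, fixed to the bench: plate 170 (x) x 130 (y) x 10 mm with two dark steel rails along its x, 150 long, 24 wide, at y = -45 and +45 mm, tops 34 mm above the bench. Origin: centre of the plate's underside, z up. The packers go along its y at x = -40 and +40 mm, the runners along its x at y = -40 and +40 mm (undersides 56 mm up).
- wood_a: Pale wooden packer, 150 long x 28 wide x 22 mm thick, about 70 g, flat on the bench underneath the other wooden packer, which lies across it. Its origin is at the centre of its underside: x along its length, y across its width, z up. The two wooden packers are interchangeable in the crib.
- wood_b: Pale wooden packer, 150 x 28 x 22 mm, like the other, lying loose across the top of it near its middle, at a random angle, so its underside is 22 mm above the bench. Its origin is at the centre of its underside: x along its length, y across its width, z up. 
- runner_a: Green plastic runner, 140 long x 24 wide x 20 mm thick, about 65 g, flat on a thin (3 mm) black rubber mat. Its origin is at the centre of its underside: x along its length, y across its width, z up. The two runners are interchangeable in the crib.
- runner_b: Green plastic runner, 140 x 24 x 20 mm, like the other and beside it on the mat, centres about 85 to 100 mm apart. Its origin is at the centre of its underside: x along its length, y across its width, z up. 
- bearing: Bystander, loose: grey pillow-block bearing standing on the bench, base 130 (x) x 44 (y) x 16 mm with a round housing on it (60 mm disc, 40 mm thick along y), top 64 mm above the bench. Origin: centre of its underside.
- gauge: Bystander, loose: dial gauge on a magnetic stand, base 50 (x) x 60 (y) x 52 mm, a thin column with a dial, 187 mm tall in all, dial reaching 53 mm from the axis towards its -y. Origin: centre of its underside.
- can: Bystander, loose: upright orange can with a blue label, 58 mm diameter, 135 mm tall. Origin: centre of its underside.
- torch: Bystander, loose: black torch lying on the bench, 105 mm long along its x, 26 mm in diameter. Origin: on its underside at mid-length.
Not all that is in view belongs to the job. What is shaped like the wood_b but blue or purple is not meant.

How it is judged:
By the outcome, as a careful person would: the job done as asked, in the order asked, and still so for the second after the job is handed in, with the robot touching nothing.
It also fails if it takes over 70 s, if anything falls off the work surface, if the arm or the gripper's body presses on something with over 40 N, if the wrist force passes 120 N, or if a joint passes its speed limit or range.

## Robot

A 6-joint arm with a two-finger parallel gripper is mounted at the origin on the work surface. World frame = base frame: x ahead of the robot, y to its left, z up, the work surface at z = 0. Lengths are in m, angles in rad, forces in N, time in s.
With the tool pointing down it reaches from about 0.325 to 0.9 m from the base axis. Payload 3.5 kg.
Tool frame: the origin (TCP) lies midway between the tips of the shut fingers; the grasp point (between the pads) lies 19 mm behind it; z points along the fingers, y is the line along which they close (so a half turn about z gives the same grasp; the last joint's range is limited). The gripper opens to 85 mm and grips with 20 to 120 N. Pads are 22 mm wide; open, the fingers measure 114 mm over their backs; the gripper's body (76 mm by 85 mm) begins 54 mm behind the grasp point. The pads swing forward as they close: fully open they stand 13 mm farther back than shut.
Start: joints at [1.134, 0.276, -0.026, 1.268, 0, 1.467], TCP at [0.205, 0.59, 0.231] pointing down, gripper open.
Joint ranges: [-3.12, 3.12], [-0.85, 1.88], [-1.08, 1.24], [-1.95, 2.15], [-1.57, 1.53], [-3.14, 3.14]. Speed limits (rad/s): [2.57, 2.57, 3.14, 3.14, 3.14, 3.14].

## Interface

Orientations are given as a rotation vector (axis times angle).
In Python, from station import env, imaging, spotter gives the robot as it stands.
- The arm moves only by the tool play_rows, never from a script. Its argument "plan" is one flat list of numbers, 4 for each row, row after row: the shift along the world's x, y, z in m, then the turn about the world's z in degrees. In form: [tx, ty, tz, turn, tx, ty, tz, turn, ...]. A call has 1 to 8 rows; each row is the pose to reach, as a shift and turn from the pose commanded when the call began; what a row does not reach only later rows make up. A row lasts 1/10 s, in which the tool goes at most 50 mm and 8.59 degrees, less where a joint would pass 70% of its speed; a pose out of reach is approached as far as the arm can. A call with a gripper value outside its range is refused whole. "fingers" is the opening in per cent of the stroke, from 0 (shut) to 100 (fully open), set as the call begins (left out, the last holds). The fingers move at their own pace and stop on an object; "force" is the grip in N (left out, the last holds). Time passes only in rows, so rows that repeat a pose let the fingers close. It gives the time, the measured TCP pose, the force, the opening and the grip force at its end, in the units of the state.
- env.read_state(): the state, without advancing time (a new reading comes with each control period).
- imaging.get_image(name): name is "scene" or "side" or "wrist"; returns the picture (384x512x3 uint8, blue, green, red); there is no depth.
- imaging.camera_params(name): a dict with "K" (3x3 intrinsics, pixels), "k1" (the pictures are not rectified: a ray, as slopes to the right and down, at radius r is drawn at 1 + k1 r^2 times it, then the intrinsics apply), "R" (3x3) and "t" (3): a world point X has camera coordinates R X + t; the wrist camera has in their place "tool_from_camera" (4x4, takes a point from camera to tool coordinates, whose origin is the TCP and whose axes are the flange's). Camera axes: x right, y down, z forward; pixel columns grow to the right and rows downward; lengths in m; the calibration is good to about 2 mm. A picture is of the moment at which its call begins: read the wrist's pose just before it. camera_params takes no time and is no camera call.
- env.job_done(): hands the job in; it is judged then, once.
Trained networks look in the newest picture that a camera, given by its name, has taken for a name from the list of things; names that differ only in an ending like _2 or _b are one class to them, and where a whole thing is asked for, a point or a joint stands for the part that bears it (a point fixed in the world has none). Each returns a list of dicts, best first, with "score" (0 to 1); they miss things now and then, are a little off and sometimes report something else, mostly with a low value. They report only what shows in the picture. A call takes as long as a camera call. They do not tell look-alikes from the thing itself.
- spotter.look_for(camera, target): "location" ([row, column] as shares, 0 to 1, of the picture: columns of its width, rows of its height, amid what is visible of it).
- spotter.mark_of(camera, target): "location" ([row, column] as shares, 0 to 1, of the picture: columns of its width, rows of its height: a listed point, or the origin of a listed thing).
The state is a dict: "t": time; "joint_positions": joint angles; "qd": joint speeds; "effort": joint torques, N m; "tool_pos": TCP position; "ee_rot": TCP orientation; "force": force on the tool from outside, world axes, zero at the start; "wrist_torque": the same for the moment, N m; "gripper_width": finger opening in m; "gripper_force": force on a finger pad.
Only numpy, scipy, OpenCV 4.12 (cv2) and the standard library are available. Lean on these libraries where they do the work, as an engineer would, in place of code of your own. Each camera call takes 0.05 s, during which the arm holds its last target. There are 200 camera calls.

## Working session

There is one attempt and no reset: what is moved stays moved. The work goes in short steps, Python scripts to look and compute and a tool call to move; the robot and the scene stay as the last step left them, time stands still between calls to the robot, and variables do not carry over. Pictures are saved under pics/ and viewed, at most 11 in all, crops included, and the job is handed in when it is done.

Besides the shell and the picture viewer there is one more tool, called after "Emit:" as a command line: name --argument value ..., lists and objects as JSON in quotes. play_rows: Moves the arm, as the interface text tells. Its arguments: {"type":"object","properties":{"plan":{"type":"array"},"fingers":{"type":"number"},"force":{"type":"number"}},"required":["plan"]}

```bash
mkdir -p pics; ls; python3 - <<'E'
from station import env, imaging, spotter
import cv2,numpy as np
s=env.read_state();print(s['t'],s['tool_pos'],s['ee_rot'],s['gripper_width'])
a=imaging.get_image('scene')
for n in ['crib','wood_a','runner_a','bearing']:
    print(n,[(round(d['score'],2),round(d['location'][0]*384),round(d['location'][1]*512)) for d in spotter.mark_of('scene',n)])
b=imaging.get_image('side')
for n in ['crib','wood_a','runner_a','bearing']:
    print(n,[(round(d['score'],2),round(d['location'][0]*384),round(d['location'][1]*512)) for d in spotter.mark_of('side',n)])
cv2.imwrite('pics/scene.png',cv2.resize(a,(768,576)));cv2.imwrite('pics/side.png',cv2.resize(b,(768,576)))
for n in ['scene','side','wrist']: print(n,imaging.camera_params(n))
E
```

```text
pics
0.0 [0.20446343 0.58978794 0.23014038] [-0.52181105 -3.09734967  0.00337602] 0.08500636833849573
crib [(0.81, 185, 129)]
wood_a [(0.9, 208, 190), (0.78, 216, 195), (0.69, 289, 109), (0.56, 164, 231), (0.55, 179, 366)]
runner_a [(0.85, 181, 368), (0.7, 196, 402)]
bearing [(0.87, 213, 308)]
crib [(0.71, 170, 281), (0.67, 140, 330)]
wood_a [(0.98, 125, 222), (0.93, 176, 282), (0.77, 169, 282), (0.58, 217, 353)]
runner_a [(0.97, 344, 279), (0.45, 265, 254), (0.22, 141, 329)]
bearing [(0.72, 267, 251), (0.41, 319, 205)]
scene {'K': array([[400.57879336,   0.        , 257.7542817 ],
       [  0.        , 400.57879336, 197.21475535],
       [  0.        ,   0.        ,   1.        ]]), 'k1': 0.007652687517400249, 'R': array([[-1.06139529e-02,  9.99899538e-01,  9.39454539e-03],
       [ 7.42372809e-01,  1.41737489e-02, -6.69837082e-01],
       [-6.69902945e-01, -1.35364209e-04, -7.42448669e-01]]), 't': array([-0.00224184, -0.37134641,  1.33350548])}
side {'K': array([[378.64485901,   0.        , 257.3940893 ],
       [  0.        , 378.64485901, 196.16163212],
       [  0.        ,   0.        ,   1.        ]]), 'k1': -0.08981853648194416, 'R': array([[-0.96146746, -0.27482739, -0.00708743],
       [-0.20548048,  0.73551059, -0.645602  ],
       [ 0.18264199, -0.61926899, -0.76364116]]), 't': array([0.5508549 , 0.16786135, 0.80309805])}
wrist {'K': array([[296.13579313,   0.        , 254.15218578],
       [  0.        , 296.13579313, 190.96122252],
       [  0.        ,   0.        ,   1.        ]]), 'k1': -0.012006429308325527, 'tool_from_camera': array([[-5.52764672e-04, -9.55428826e-01, -2.95221025e-01,
         7.47458728e-02],
       [ 9.99999846e-01, -5.13726486e-04, -2.09793638e-04,
         1.43106852e-03],
       [ 4.87800300e-05, -2.95221095e-01,  9.55428963e-01,
        -1.43654087e-01],
       [ 0.00000000e+00,  0.00000000e+00,  0.00000000e+00,
         1.00000000e+00]])}
```

View pics/scene.png

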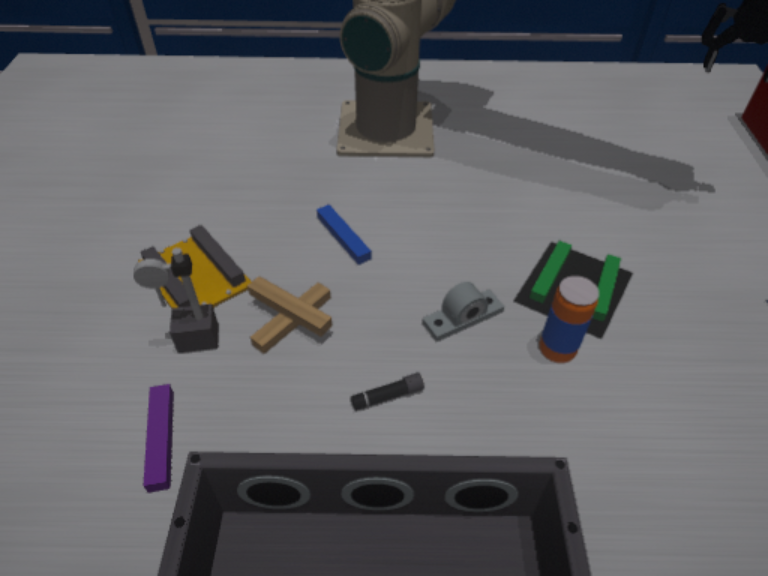

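View pics/side.png

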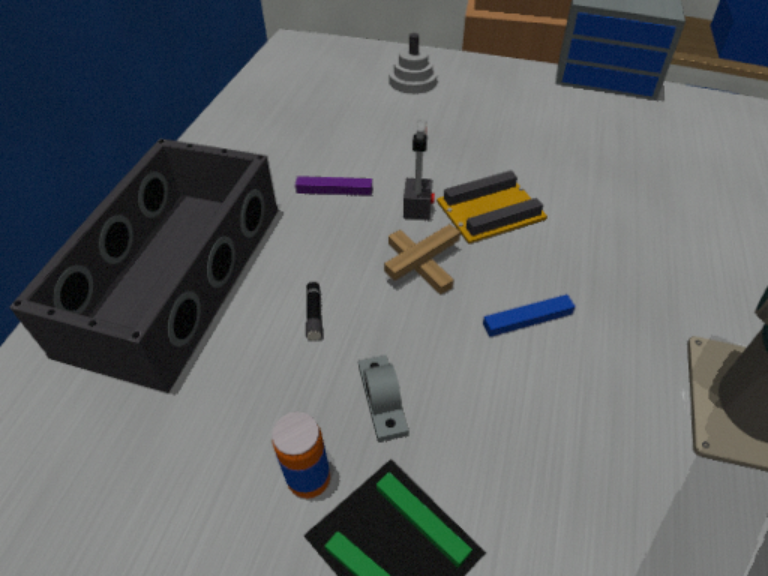

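Scene view (768 wide): the stand is at (195,275), with the gauge just in front of it at (195,325). The crossed pale packers are at (290,310), with the one running from (250,285) to (330,320) on top. The runners are on the mat at (552,270) and (608,287), with the can at (565,320). The blue (343,233) and purple (160,437) bars are look-alikes. The packers meant are the crossed pale wood ones.

```bash
cat > h.py <<'E'
from station import env, imaging, spotter
import cv2,numpy as np
from scipy.spatial.transform import Rotation as Ro
def cam(name,s=None):
    c=imaging.camera_params(name); K=c['K'];k=c['k1']
    if name=='wrist':
        s=s or env.read_state(); T=np.eye(4);T[:3,:3]=Ro.from_rotvec(s['ee_rot']).as_matrix();T[:3,3]=s['tool_pos']
        M=np.linalg.inv(T@c['tool_from_camera']);R,t=M[:3,:3],M[:3,3]
    else: R,t=c['R'],np.array(c['t'])
    return K,k,R,t
def proj(C,X):
    K,k,R,t=C;p=np.atleast_2d(X)@R.T+t;q=p[:,:2]/p[:,2:];q=q*(1+k*(q**2).sum(1,keepdims=True))
    return q*[K[0,0],K[1,1]]+[K[0,2],K[1,2]]
def plane(C,uv,z):
    K,k,R,t=C;q0=(np.atleast_2d(uv)-[K[0,2],K[1,2]])/[K[0,0],K[1,1]];q=q0
    for _ in range(8): q=q0/(1+k*(q**2).sum(1,keepdims=True))
    d=np.c_[q,np.ones(len(q))]@R; o=-R.T@t
    return (o+d*((z-o[2])/d[:,2:]))
def ortho(img,C,z,x0,x1,y0,y1,m=1000):
    # rows = x growing down, cols = y growing right, m px per metre
    xs=np.arange(x0,x1,1/m);ys=np.arange(y0,y1,1/m);X,Y=np.meshgrid(xs,ys,indexing='ij')
    uv=proj(C,np.c_[X.ravel(),Y.ravel(),np.full(X.size,z)]).astype(np.float32).reshape(X.shape+(2,))
    return cv2.remap(img,uv[...,0],uv[...,1],cv2.INTER_LINEAR)
def masks(img):
    h,s,v=cv2.split(cv2.cvtColor(img,cv2.COLOR_BGR2HSV));
    return {'wood':((h>8)&(h<22)&(s>70)&(s<190)&(v>60)),'green':(h>45)&(h<85)&(s>110)&(v>50),'yellow':(h>18)&(h<30)&(s>200)&(v>90)}
E
python3 - <<'E'
from h import *
C=cam('scene');f=512/768
def P(n,pts,z): 
    r=plane(C,np.array(pts)*f,z); print(n,r[:,:2].round(3).tolist())
P('wood_b top ends mid',[(255,285),(328,323)],.044)
P('wood_a top ends',[(324,291),(259,340)],.022)
P('runA',[(564,247),(541,295)],.023)
P('runB',[(611,262),(603,312)],.023)
P('rail1 ends',[(197,230),(238,278)],.034)
P('rail2 top-left end',[(146,252)],.034)
P('plate corner R, bottom',[(250,283),(193,310)],.01)
P('gauge base bottom front',[(178,350),(217,346)],0)
P('can',[(561,352)],0); P('can top',[(579,291)],.135)
C=cam('side')
P('S rail1',[(470,226),(541,208)],.034);P('S rail2',[(447,194),(516,178)],.034)
P('S plate corners',[(470,238),(546,214),(516,172),(438,203)],.01)
P('S wood_b',[(388,268),(458,231)],.044);P('S wood_a',[(395,234),(448,283)],.022)
P('S runA',[(383,480),(464,556)],.023)
P('S gauge base',[(405,216),(430,217)],0)
P('S dialtop',[(420,128)],.185)
E
```

```text
wood_b top ends mid [[0.521, -0.201], [0.596, -0.08]]
wood_a top ends [[0.511, -0.094], [0.613, -0.184]]
runA [[0.4, 0.316], [0.514, 0.257]]
runB [[0.436, 0.389], [0.549, 0.349]]
rail1 ends [[0.382, -0.326], [0.496, -0.234]]
rail2 top-left end [[0.439, -0.399]]
plate corner R, bottom [[0.485, -0.22], [0.546, -0.301]]
gauge base bottom front [[0.618, -0.31], [0.609, -0.252]]
can [[0.611, 0.277]]
can top [[0.608, 0.272]]
S rail1 [[0.483, -0.229], [0.365, -0.312]]
S rail2 [[0.54, -0.304], [0.421, -0.388]]
S plate corners [[0.479, -0.223], [0.352, -0.327], [0.424, -0.439], [0.556, -0.302]]
S wood_b [[0.593, -0.082], [0.5, -0.199]]
S wood_a [[0.609, -0.185], [0.494, -0.096]]
S runA [[0.504, 0.256], [0.385, 0.321]]
S gauge base [[0.61, -0.26], [0.564, -0.27]]
S dialtop [[0.592, -0.279]]
```

Emit:
play_rows --plan '[0.235, -0.28, 0.05, 0, 0.235, -0.28, 0.05, 0, 0.235, -0.28, 0.05, 0, 0.235, -0.28, 0.05, 0, 0.235, -0.28, 0.05, 0, 0.235, -0.28, 0.05, 0, 0.235, -0.28, 0.05, 0, 0.235, -0.28, 0.05, 0]'

```text
t: 1.3
tool_pos: [0.4425, 0.3077, 0.2824]
ee_rot: [0.528, 3.094, 0.001]
force: [-0.0, -0.1, 0.7]
gripper_width: 0.0856
gripper_force: 0.0
```

```bash
python3 - <<'E'
from h import *
s=env.read_state();C=cam('wrist',s);im=imaging.get_image('wrist');print(s['t'],s['tool_pos'],np.round(s['joint_positions'],2))
cv2.imwrite('pics/w1raw.png',im)
np.savez('w1.npz',K=C[0],k=C[1],R=C[2],t=C[3])
o=ortho(im,C,.023,.32,.66,.15,.5,1500)
m=masks(o)['green'].astype(np.uint8)
for c in cv2.findContours(m,0,2)[0]:
    if cv2.contourArea(c)>500:
        (cx,cy),wh,a=cv2.minAreaRect(c);b=cv2.boxPoints(((cx,cy),wh,a));e=b[1]-b[0];g=b[2]-b[1];l=e if e@e>g@g else g
        print('c',.32+cy/1500,.15+cx/1500,np.array(wh)/1.5,'yaw',np.degrees(np.arctan2(l[0],l[1]))) ; cv2.drawContours(o,[b.astype(int)],0,(0,0,255),1)
cv2.imwrite('pics/w1.png',o)
E
```

```text
1.3 [0.44251523 0.30770061 0.28244902] [ 0.49  0.1  -0.13  1.33 -0.    0.83]
c 0.4819612833658854 0.3709196573893229 [ 27.33190409 141.62832642] yaw 156.52538
c 0.44662770589192713 0.28757275390625003 [ 25.98032888 141.95992025] yaw 151.13283
```

Emit:
play_rows --plan '[0.06, -0.5, 0, 40, 0.06, -0.5, 0, 40, 0.06, -0.5, 0, 40, 0.06, -0.5, 0, 40, 0.06, -0.5, 0, 40, 0.06, -0.5, 0, 40, 0.06, -0.5, 0, 40, 0.06, -0.5, 0, 40]'

```text
t: 2.15
tool_pos: [0.4844, -0.0591, 0.2816]
ee_rot: [-0.57, 3.088, 0.0]
force: [1.4, 0.6, -0.1]
gripper_width: 0.0855
gripper_force: 0.0
```

Emit:
play_rows --plan '[0.02, -0.1, 0, 0, 0.02, -0.1, 0, 0, 0.02, -0.1, 0, 0, 0.02, -0.1, 0, 0, 0.02, -0.1, 0, 0]'

```text
t: 2.65
tool_pos: [0.5041, -0.1565, 0.2812]
ee_rot: [0.57, -3.089, -0.002]
force: [-0.8, -0.1, 0.0]
gripper_width: 0.0851
gripper_force: 0.0
```

```bash
python3 - <<'E'
from h import *
s=env.read_state();C=cam('wrist',s);im=imaging.get_image('wrist');print(s['t'],s['tool_pos'],s['ee_rot'],np.round(s['joint_positions'],2))
np.savez('w2.npz',K=C[0],k=C[1],R=C[2],t=C[3]);cv2.imwrite('pics/w2raw.png',im)
o=ortho(im,C,.034,.3,.7,-.5,-.0,1500)
cv2.imwrite('pics/w2.png',o)
E
```

```text
2.65 [ 0.50413763 -0.15653637  0.28119134] [ 5.70493772e-01 -3.08885693e+00 -1.60462723e-03] [-0.42  0.08 -0.16  1.33  0.   -0.79]
```

View pics/w2.png

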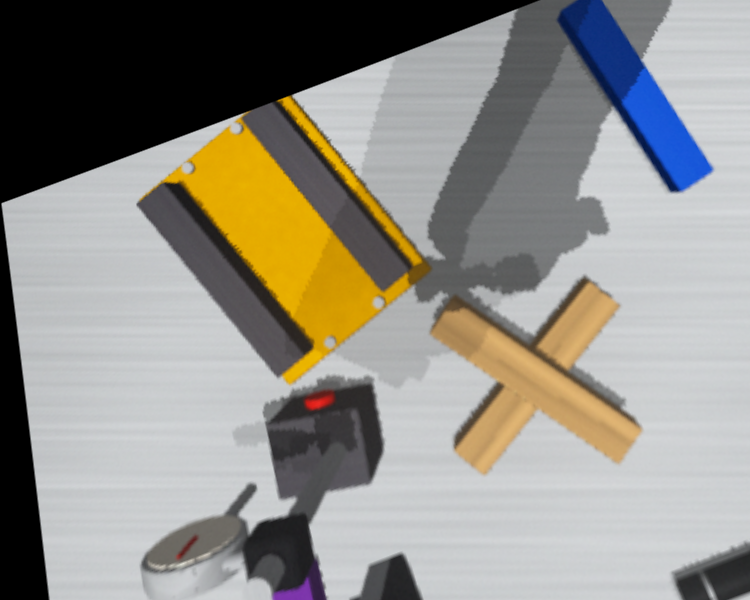

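Ortho (1500 px/m, z=0.034): the rails are centred at (224,278) and (327,193), so the crib is at about (0.457,-0.3165) with yaw 40°. The gauge base is at (323,440), clear of the stand. The pale packers cross at (540,375), and the top one runs from (445,315) to (630,440). Next is a silhouette fit.

```bash
cat >> h.py <<'E'
from scipy.optimize import minimize
def box(p,L,W,z0,z1):
    x,y,a=p;c,s=np.cos(a),np.sin(a)
    return np.array([[x+c*i*L/2-s*j*W/2,y+s*i*L/2+c*j*W/2,z] for i in(-1,1) for j in(-1,1) for z in(z0,z1)])
def fit(mask,C,p0,dims,S=2):
    p0=np.array(p0,float);m=cv2.resize(mask.astype(np.uint8),None,fx=S,fy=S,interpolation=0)
    def f(p):
        r=np.zeros_like(m)
        for q,d in zip((p0+np.array(p)/[1000,1000,100]*1 if False else p0+np.reshape(p,(-1,3))*[.001,.001,.01]),dims):
            h=cv2.convexHull(proj(C,box(q,*d)).astype(np.float32)*S+S/2-.5);cv2.fillConvexPoly(r,np.round(h*16).astype(np.int32),1,shift=4)
        return 1-(r&m).sum()/max((r|m).sum(),1)
    best=minimize(f,np.zeros(p0.size),method='Powell',options=dict(xtol=.05,ftol=1e-5))
    best=minimize(f,best.x,method='Nelder-Mead',options=dict(xatol=.05,fatol=1e-5,initial_simplex=None))
    return p0+best.x.reshape(-1,3)*[.001,.001,.01],1-best.fun
def near(mask,C,p0,z,r=.11):
    g=np.zeros(mask.shape,np.uint8)
    for q in p0:
        h=cv2.convexHull(proj(C,[[q[0]+r*np.cos(t),q[1]+r*np.sin(t),z] for t in np.arange(0,6.3,.3)]).astype(np.float32));cv2.fillConvexPoly(g,h.astype(np.int32),1)
    return mask&(g>0)
E
python3 - <<'E'
from h import *
d=np.load('w2.npz');C=(d['K'],float(d['k']),d['R'],d['t']);im=cv2.imread('pics/w2raw.png')
m=near(masks(im)['wood'],C,[[.55,-.14]],.02)
m=cv2.morphologyEx(m.astype(np.uint8),cv2.MORPH_OPEN,np.ones((2,2)))
p,i=fit(m,C,[[.551,-.141,np.radians(54)],[.556,-.139,np.radians(140)]],[(.15,.028,.022,.044),(.15,.028,0,.022)])
print('wood_b,wood_a',p[:,:2].round(4).tolist(),np.degrees(p[:,2]).round(1),i)
im2=im.copy()
def draw(q,L,W,z0,z1):
    h=cv2.convexHull(proj(C,box(q,L,W,z0,z1)).astype(np.float32));cv2.polylines(im2,[h.astype(int)],1,(0,0,255))
draw(p[0],.15,.028,.022,.044);draw(p[1],.15,.028,0,.022)
a=np.radians(40);cx,cy=.457,-.3165
for s in(-.045,.045):
    q=[cx-np.sin(a)*s,cy+np.cos(a)*s,a];cv2.polylines(im2,[proj(C,box(q,.15,.024,.034,.034)[[0,2,6,4]]).astype(int)],1,(0,0,255))
cv2.polylines(im2,[proj(C,box([cx,cy,a],.17,.13,.01,.01)[[0,2,6,4]]).astype(int)],1,(255,0,0))
cv2.imwrite('pics/w2o.png',cv2.resize(im2,(768,576)))
d=np.load('w1.npz');C=(d['K'],float(d['k']),d['R'],d['t']);im=cv2.imread('pics/w1raw.png')
for q in([.452,.288,np.radians(151)],[.487,.37,np.radians(158)]):
    m=near(masks(im)['green'],C,[q],.02,.2);n,l=cv2.connectedComponents(m.astype(np.uint8))
    u,v=proj(C,[[q[0],q[1],.023]])[0].astype(int);p,i=fit(l==l[v,u],C,[q],[(.14,.024,.003,.023)]);print('runner',p[0,:2].round(4),np.degrees(p[0,2]).round(1),i)
E
```

```text
wood_b,wood_a [[0.5527, -0.1422], [0.5572, -0.1387]] [ 55.5 141.5] 0.9333793182732655
runner [0.4468 0.2874] 151.1 0.9693418721896716
runner [0.4827 0.372 ] 156.6 0.9552595199195677
```

View pics/w2o.png

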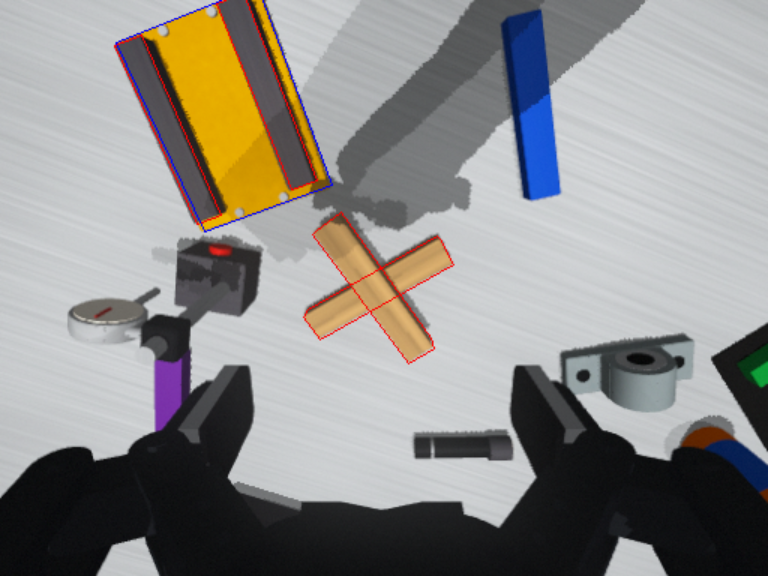

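The overlay matches the packers (crossing at (380,285)) and the stand to about 1 mm. Picking wood_b, the top packer.

Emit:
play_rows --plan '[0.02, 0.005, -0.04, 8, 0.04, 0.012, -0.08, 16, 0.0486, 0.0143, -0.12, 24, 0.0486, 0.0143, -0.15, 32, 0.0486, 0.0143, -0.18, 34.5, 0.0486, 0.0143, -0.22, 34.5, 0.0486, 0.0143, -0.257, 34.5, 0.0486, 0.0143, -0.257, 34.5]' --fingers 100

```text
t: 3.5
tool_pos: [0.5478, -0.1396, 0.0196]
ee_rot: [1.46, -2.773, -0.014]
force: [-1.5, 0.3, 0.6]
gripper_width: 0.0851
gripper_force: 0.0
```

Emit:
play_rows --plan '[0, 0, 0, 0, 0, 0, 0, 0, 0, 0, 0, 0, 0, 0, 0, 0, 0, 0, 0, 0, 0, 0, 0, 0]' --fingers 0 --force 40

```text
t: 4.1
tool_pos: [0.5548, -0.1441, 0.0265]
ee_rot: [-1.458, 2.779, -0.004]
force: [0.1, 0.6, 6.2]
gripper_width: 0.027
gripper_force: 41.1
```

Emit:
play_rows --plan '[0, 0, 0.02, 0, 0, 0, 0.06, -4, -0.02, -0.025, 0.09, -12, -0.04, -0.055, 0.09, -20, -0.06, -0.09, 0.09, -28, -0.08, -0.12, 0.09, -36, -0.1, -0.15, 0.09, -44, -0.115, -0.18, 0.09, -52]'

```text
t: 4.9
tool_pos: [0.4367, -0.3246, 0.1149]
ee_rot: [-0.083, 3.14, -0.001]
force: [0.2, 0.1, -1.4]
gripper_width: 0.027
gripper_force: 40.2
```

Emit:
play_rows --plan '[-0.0113, -0.02, 0, -8, -0.0113, -0.02, 0, -16, -0.0113, -0.02, 0, -24, -0.0113, -0.02, 0, -32, -0.0113, -0.02, 0, -40, -0.0113, -0.02, 0, -48, -0.0113, -0.02, 0, -53.4, -0.0113, -0.02, 0, -53.4]'

```text
t: 5.7
tool_pos: [0.4268, -0.3437, 0.1148]
ee_rot: [1.328, 2.846, -0.0]
force: [0.6, -0.2, -0.8]
gripper_width: 0.0269
gripper_force: 40.2
```

```bash
python3 - <<'E'
from h import *
s=env.read_state();C=cam('wrist',s);im=imaging.get_image('wrist');r=np.array(s['ee_rot']);print(s['t'],s['tool_pos'],2*np.degrees(np.arctan2(r[1],r[0])),np.round(s['joint_positions'],2),s['gripper_width'],s['force'])
np.savez('w3.npz',K=C[0],k=C[1],R=C[2],t=C[3]);cv2.imwrite('pics/w3raw.png',im)
im2=im.copy();z=s['tool_pos'][2]-.0035
a=np.radians(40);cx,cy=.457,-.3165
for q in(-.045,.045):
    q=[cx-np.sin(a)*q,cy+np.cos(a)*q,a];cv2.polylines(im2,[proj(C,box(q,.15,.024,.034,.034)[[0,2,6,4]]).astype(int)],1,(0,0,255))
cv2.polylines(im2,[proj(C,box([cx,cy,a],.17,.13,.01,.01)[[0,2,6,4]]).astype(int)],1,(255,0,0))
q=[*s['tool_pos'][:2],np.radians(130)];h=cv2.convexHull(proj(C,box(q,.15,.028,z,z+.022)).astype(np.float32));cv2.polylines(im2,[h.astype(int)],1,(0,255,0))
cv2.imwrite('pics/w3.png',cv2.resize(im2,(768,576)))
E
```

```text
5.7 [ 0.42678201 -0.34365587  0.11480158] 129.96999251865034 [-0.8   0.23 -0.35  0.99 -0.    0.08] 0.026899966073636285 [ 0.62622982 -0.17998226 -0.77706494]
```

View pics/w3.png

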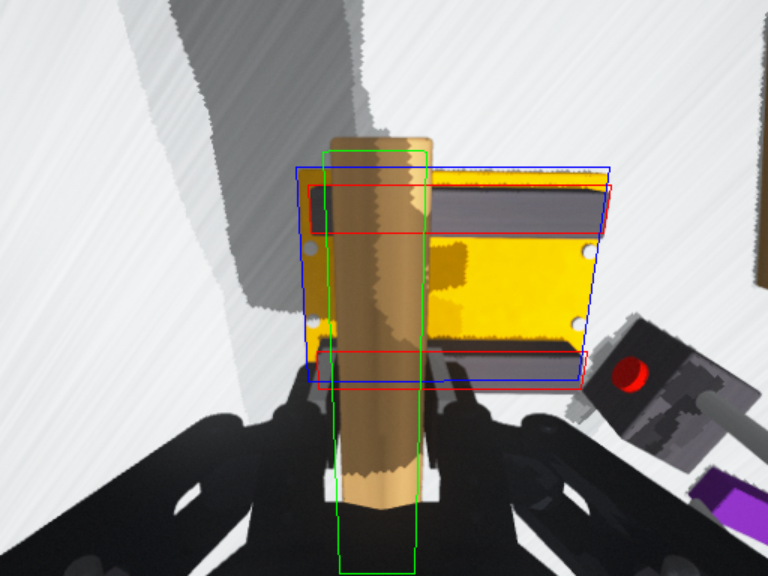

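The packer is held squarely at columns 331-432 and its +v end shows at row 137, about 13 px past the prediction, so it is off-centre along its length. The rails are at rows 190-236 and 352-392. I'll quantify the offset.

```bash
python3 - <<'E'
from h import *
d=np.load('w3.npz');C=(d['K'],float(d['k']),d['R'],d['t']);im=cv2.imread('pics/w3raw.png')
a=np.radians(40);c0=np.array([.457,-.3165]);M=np.array([[np.cos(a),np.sin(a)],[-np.sin(a),np.cos(a)]])
def L(u,v,z): r=plane(C,[[u/1.5,v/1.5]],z)[0,:2]-c0; return (M@r*1000).round(1)
zt=.1148+.0185
g=cv2.cvtColor(im,cv2.COLOR_BGR2GRAY).astype(int)
print('wood end',L(380,137,zt),L(380,137,zt-.022),'edges',L(331,200,zt),L(432,200,zt),L(332,330,zt),L(428,330,zt))
for u in (500,540): print('col',u,[ (i*1.5,int(g[i,int(u/1.5)])) for i in list(range(108,130))+list(range(150,165))+list(range(222,265))])
yl=masks(im)['yellow']|((im[...,0]<60)&(im[...,2]>90))
print('plate far edge',L(540,172,.01),'right',L(607,180,.01),'rail1',L(540,190,.034),L(540,236,.034),'rail2',L(540,352,.034),L(540,392,.034),'rail ends',L(604,215,.034),L(586,365,.034))
E
```

```text
wood end [-39.4  77.3] [-39.4  77.9] edges [-53.   60.7] [-24.9  60.7] [-54.1  21.7] [-24.9  21.6]
col 500 [(162.0, 240), (163.5, 240), (165.0, 241), (166.5, 241), (168.0, 241), (169.5, 227), (171.0, 167), (172.5, 170), (174.0, 194), (175.5, 204), (177.0, 204), (178.5, 204), (180.0, 205), (181.5, 195), (183.0, 161), (184.5, 132), (186.0, 107), (187.5, 54), (189.0, 43), (190.5, 69), (192.0, 102), (193.5, 111), (225.0, 109), (226.5, 112), (228.0, 111), (229.5, 113), (231.0, 111), (232.5, 112), (234.0, 111), (235.5, 101), (237.0, 142), (238.5, 186), (240.0, 200), (241.5, 201), (243.0, 201), (244.5, 201), (246.0, 202), (333.0, 202), (334.5, 202), (336.0, 192), (337.5, 157), (339.0, 102), (340.5, 56), (342.0, 51), (343.5, 49), (345.0, 50), (346.5, 50), (348.0, 50), (349.5, 49), (351.0, 47), (352.5, 49), (354.0, 49), (355.5, 73), (357.0, 98), (358.5, 109), (360.0, 110), (361.5, 108), (363.0, 107), (364.5, 104), (366.0, 104), (367.5, 106), (369.0, 104), (370.5, 106), (372.0, 106), (373.5, 106), (375.0, 106), (376.5, 106), (378.0, 109), (379.5, 109), (381.0, 107), (382.5, 104), (384.0, 108),
[... 670 characters left out ...]
, 160), (337.5, 137), (339.0, 110), (340.5, 64), (342.0, 43), (343.5, 45), (345.0, 46), (346.5, 44), (348.0, 45), (349.5, 45), (351.0, 44), (352.5, 44), (354.0, 44), (355.5, 61), (357.0, 89), (358.5, 104), (360.0, 107), (361.5, 106), (363.0, 106), (364.5, 104), (366.0, 103), (367.5, 104), (369.0, 104), (370.5, 103), (372.0, 103), (373.5, 104), (375.0, 105), (376.5, 105), (378.0, 105), (379.5, 105), (381.0, 104), (382.5, 103), (384.0, 102), (385.5, 105), (387.0, 105), (388.5, 106), (390.0, 108), (391.5, 105), (393.0, 155), (394.5, 228), (396.0, 238)]
plate far edge [47.2 62.3] right [84.4 58.2] rail1 [39.8 54.8] [42.2 31.7] rail2 [ 49.  -33.4] [ 51.7 -58.6] rail ends [73.5 42.4] [ 75.8 -41.5]
```

Emit:
play_rows --plan '[0.0016, -0.0035, -0.03, 0, 0.0016, -0.0035, -0.055, 0, 0.0016, -0.0035, -0.068, 0, 0.0016, -0.0035, -0.074, 0, 0.0016, -0.0035, -0.076, 0, 0.0016, -0.0035, -0.077, 0, 0.0016, -0.0035, -0.077, 0]'

```text
t: 6.45
tool_pos: [0.429, -0.3476, 0.0386]
ee_rot: [1.327, 2.846, -0.001]
force: [0.7, 0.1, 0.4]
gripper_width: 0.0273
gripper_force: 40.2
```

Emit:
play_rows --plan '[0, 0, -0.001, 0, 0, 0, -0.002, 0, 0, 0, -0.002, 0]'

```text
t: 6.75
tool_pos: [0.4292, -0.3477, 0.0385]
ee_rot: [1.327, 2.845, -0.001]
force: [-4.3, 4.5, 15.3]
gripper_width: 0.0272
gripper_force: 42.2
```

Emit:
play_rows --plan '[0, 0, 0, 0, 0, 0, 0, 0, 0, 0, 0, 0, 0, 0, 0, 0, 0, 0, 0.03, 0, 0, 0, 0.07, 0, 0, 0, 0.11, 0, 0, 0, 0.14, 0]' --fingers 65

```text
t: 7.55
tool_pos: [0.4289, -0.3475, 0.1777]
ee_rot: [1.327, 2.845, -0.001]
force: [0.3, -1.0, 0.3]
gripper_width: 0.0559
gripper_force: 0.0
```

```bash
cat > look.py <<'E'
from h import *
def snap(n):
    s=env.read_state();C=cam('wrist',s);im=imaging.get_image('wrist');r=np.array(s['ee_rot'])
    print(s['t'],s['tool_pos'].round(4),'yaw',round(2*np.degrees(np.arctan2(r[1],r[0])),1),np.round(s['joint_positions'],2),s['gripper_width'])
    cv2.imwrite(f'pics/{n}raw.png',im);return s,C,im
def draw(im,C,q,L,W,z0,z1,col=(0,0,255)):
    h=cv2.convexHull(proj(C,box(q,L,W,z0,z1)).astype(np.float32));cv2.polylines(im,[h.astype(int)],1,col)
E
python3 - <<'E'
from look import *
s,C,im=snap('w4');m=masks(im)['wood'].astype(np.uint8);m=cv2.morphologyEx(m,cv2.MORPH_OPEN,np.ones((3,3)))
n,l,st,_=cv2.connectedComponentsWithStats(m);print(st[st[:,4]>200])
o=im.copy();o[m>0]=o[m>0]//2+np.array([0,127,0],np.uint8)
draw(o,C,[.4274,-.3455,np.radians(130)],.15,.028,.034,.056);draw(o,C,[.5572,-.1387,np.radians(141.5)],.15,.028,0,.022)
cv2.imwrite('pics/w4.png',cv2.resize(o,(768,576)))
E
```

```text
7.55 [ 0.4289 -0.3475  0.1777] yaw 130.0 [-0.8   0.18 -0.26  1.12 -0.    0.08] 0.05585145254595685
[[     0      0    512    384 185252]
 [   462     11     46    163   6558]
 [   238     96     33    157   4798]]
```

View pics/w4.png

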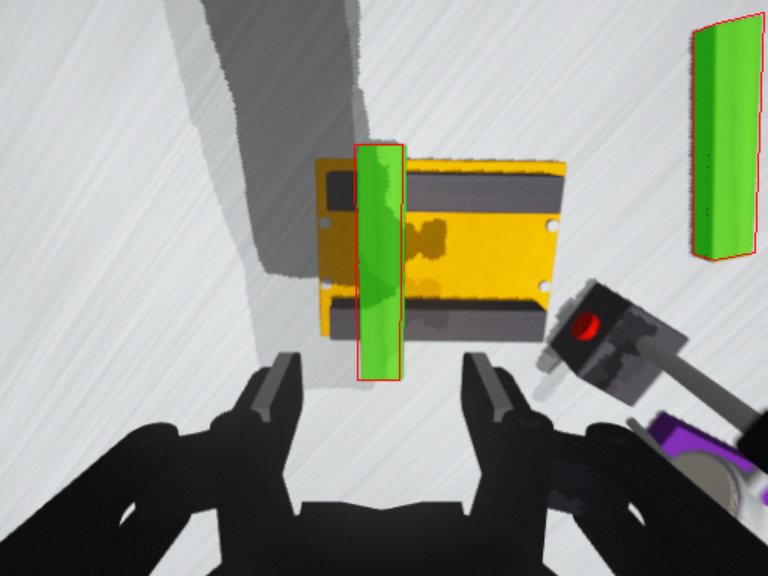

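The packer lies on both rails at columns 357-404 and rows 144-380. The second packer at (725,140) still matches its model. Checking the numbers.

```bash
python3 - <<'E'
from look import *
s=env.read_state();C=cam('wrist',s);im=cv2.imread('pics/w4raw.png')
m=masks(im)['wood'].astype(np.uint8);m=cv2.morphologyEx(m,cv2.MORPH_OPEN,np.ones((3,3)));n,l=cv2.connectedComponents(m)
a=np.radians(40);c0=np.array([.457,-.3165]);M=np.array([[np.cos(a),np.sin(a)],[-np.sin(a),np.cos(a)]])
for q,z in(([.4274,-.3455,np.radians(130)],.034),([.5572,-.1387,np.radians(141.5)],0)):
    u,v=proj(C,[[q[0],q[1],z+.022]])[0].astype(int);p,i=fit(l==l[v,u],C,[q],[(.15,.028,z,z+.022)]);print(p[0,:2].round(4),np.degrees(p[0,2]).round(1),i,'local',(M@(p[0,:2]-c0)*1000).round(1))
g=cv2.GaussianBlur(im,(3,3),0)
# plate: refine crib by gradient-model: dark rail mask IoU
hsv=cv2.cvtColor(im,cv2.COLOR_BGR2HSV);d=((hsv[...,1]<60)&(hsv[...,2]<135)&(hsv[...,2]>75))
def f(p):
    aa=a+p[2]*.01;r=np.zeros(d.shape,np.uint8);b=np.zeros(d.shape,np.uint8)
    for o in(-.045,.045):
        q=[c0[0]+p[0]/1000-np.sin(aa)*o,c0[1]+p[1]/1000+np.cos(aa)*o,aa]
        cv2.fillConvexPoly(r,np.round(proj(C,box(q,.15,.024,.034,.034)[[0,2,6,4]])*16).astype(np.int32),1,shift=4)
    reg=np.zeros(d.shape,bool);reg[95:235,275:385]=1  # right of packer
    R=r.astype(bool)&reg;D=d&reg
    return 1-(R&D).sum()/(R|D).sum()
b=minimize(f,[0,0,0],method='Nelder-Mead',options=dict(initial_simplex=[[0,0,0],[3,0,0],[0,3,0],[0,0,2]],xatol=.02))
print('crib',c0+b.x[:2]/1000,40+np.degrees(b.x[2]*.01),b.fun,'local',M@b.x[:2])
E
```

```text
[ 0.4311 -0.347 ] 130.0 0.9676884838442419 local [-39.4  -6.7]
[ 0.5619 -0.1406] 142.1 0.9470423151219156 local [193.4  67.3]
crib [ 0.46313057 -0.3216284 ] 39.2283765844049 0.13521421107628007 local [ 1.3998216  -7.86923905]
```

```bash
cat >> look.py <<'E'
A40=np.radians(40);c0=np.array([.457,-.3165]);M=np.array([[np.cos(A40),np.sin(A40)],[-np.sin(A40),np.cos(A40)]])
def loc(p): return (M@(np.array(p)[:2]-c0)*1000).round(1)
def fitm(im,C,q,L,W,z,h,key):
    m=masks(im)[key].astype(np.uint8);m=cv2.morphologyEx(m,cv2.MORPH_OPEN,np.ones((3,3)));n,l=cv2.connectedComponents(m)
    u,v=proj(C,[[q[0],q[1],z+h]])[0].astype(int);p,i=fit(l==l[v,u],C,[q],[(L,W,z,z+h)]);p=p[0]
    print(key,p[:2].round(4),np.degrees(p[2]).round(1),round(i,3),'local',loc(p));return p
def crib(im,C,reg):
    hsv=cv2.cvtColor(im,cv2.COLOR_BGR2HSV);d=((hsv[...,1]<60)&(hsv[...,2]<135)&(hsv[...,2]>75))
    R0=np.zeros(d.shape,bool);R0[reg[0]:reg[1],reg[2]:reg[3]]=1
    def f(p):
        aa=A40+p[2]*.01;r=np.zeros(d.shape,np.uint8)
        for o in(-.045,.045):
            q=[c0[0]+p[0]/1000-np.sin(aa)*o,c0[1]+p[1]/1000+np.cos(aa)*o,aa]
            cv2.fillConvexPoly(r,np.round(proj(C,box(q,.15,.024,.034,.034)[[0,2,6,4]])*16).astype(np.int32),1,shift=4)
        R=r.astype(bool)&R0;D=d&R0
        return 1-(R&D).sum()/(R|D).sum()
    b=minimize(f,[0,0,0],method='Nelder-Mead',options=dict(initial_simplex=[[0,0,0],[3,0,0],[0,3,0],[0,0,2]],xatol=.02))
    print('crib',c0+b.x[:2]/1000,40+np.degrees(b.x[2]*.01),'iou',1-b.fun,'local',M@b.x[:2])
E
python3 - <<'E'
from look import *
C=cam('wrist',dict(tool_pos=np.array([.4289,-.3475,.1777]),ee_rot=np.array([1.327,2.845,-.001])));im=cv2.imread('pics/w4raw.png')
fitm(im,C,[.4274,-.3455,np.radians(130)],.15,.028,.034,.022,'wood')
fitm(im,C,[.5572,-.1387,np.radians(141.5)],.15,.028,0,.022,'wood')
crib(im,C,(95,235,275,385))
print(env.read_state()['tool_pos'],env.read_state()['t'])
E
```

```text
wood [ 0.428  -0.3437] 130.2 0.977 local [-39.7  -2.2]
wood [ 0.5565 -0.1387] 141.5 0.934 local [190.5  72.2]
crib [ 0.45791888 -0.31846438] 39.99178188068977 iou 0.8785144775493076 local [-0.55877139 -2.09544597]
[ 0.43124072 -0.34980788  0.18282689] 7.6
```

Relative to the stand as measured, the placed packer sits at (-39, 0) mm, which is good. Fetching wood_a.

Emit:
play_rows --plan '[0.01, 0.03, 0.02, 0, 0.03, 0.075, 0.02, 4, 0.06, 0.12, 0.01, 8, 0.095, 0.165, -0.02, 11.5, 0.129, 0.207, -0.05, 11.5, 0.129, 0.207, -0.09, 11.5, 0.129, 0.207, -0.12, 11.5, 0.129, 0.207, -0.14, 11.5]' --fingers 95

```text
t: 8.4
tool_pos: [0.5552, -0.1375, 0.031]
ee_rot: [-1.031, -2.961, -0.0]
force: [0.2, -1.3, -0.0]
gripper_width: 0.081
gripper_force: 0.0
```

Emit:
play_rows --plan '[0, 0, -0.02, 0, 0, 0, -0.03, 0, 0, 0, -0.03, 0]'

```text
t: 8.7
tool_pos: [0.5558, -0.1394, 0.0035]
ee_rot: [-1.035, -2.962, -0.0]
force: [-0.8, 1.0, -0.3]
gripper_width: 0.0813
gripper_force: 0.0
```

Emit:
play_rows --plan '[0, 0, 0, 0, 0, 0, 0, 0, 0, 0, 0, 0, 0, 0, 0, 0, 0, 0, 0, 0, 0, 0, 0, 0]' --fingers 0

```text
t: 9.3
tool_pos: [0.5585, -0.1405, 0.0066]
ee_rot: [1.036, 2.963, -0.001]
force: [-0.1, -0.5, 5.9]
gripper_width: 0.0268
gripper_force: 41.2
```

Emit:
play_rows --plan '[0, 0, 0.03, 0, -0.03, -0.01, 0.07, -3, -0.07, -0.03, 0.09, -7, -0.107, -0.06, 0.1, -11.5, -0.1, -0.09, 0.1, -11.5, -0.085, -0.125, 0.1, -11.5, -0.0683, -0.156, 0.1, -11.5, -0.0683, -0.156, 0.1, -11.5]'

```text
t: 10.1
tool_pos: [0.4916, -0.3005, 0.106]
ee_rot: [1.33, 2.84, -0.003]
force: [0.9, 0.7, -0.0]
gripper_width: 0.0268
gripper_force: 40.4
```

Emit:
play_rows --plan '[0, 0, 0, 0, 0, 0, 0, 0]'

```text
t: 10.3
tool_pos: [0.488, -0.2947, 0.1046]
ee_rot: [-1.327, -2.845, -0.001]
force: [-0.4, 0.5, -0.9]
gripper_width: 0.027
gripper_force: 40.4
```

```bash
python3 - <<'E'
from look import *
s,C,im=snap('w5');z=s['tool_pos'][2]-.006
print(s['force'])
o=im.copy();q=[*s['tool_pos'][:2],np.radians(130)];draw(o,C,q,.15,.028,z,z+.022,(0,255,0));draw(o,C,[.428,-.3437,np.radians(130)],.15,.028,.034,.056)
cv2.imwrite('pics/w5.png',cv2.resize(o,(768,576)))
m=masks(im)['wood'].astype(np.uint8)
# held packer: end edge and side edges
C0=[(u,v) for u,v in zip(*np.nonzero(m)[::-1])]
for r in (100,120,140,160):
    cs=np.nonzero(m[r])[0];print(r,cs.min(),cs.max(),[int(x) for x in np.nonzero(np.diff(cs)>1)[0]],[int(cs[x]) for x in np.nonzero(np.diff(cs)>1)[0]],[int(cs[x+1]) for x in np.nonzero(np.diff(cs)>1)[0]])
u,v=proj(C,[[*s['tool_pos'][:2],z+.022]])[0].astype(int)
for cc in range(u-20,u+21,10):
    rs=np.nonzero(m[:,cc])[0];r=rs.min() if len(rs) else 0;print(cc,r,loc(plane(C,[[cc,r]],z+.022)[0]))
E
```

```text
10.3 [ 0.488  -0.2947  0.1046] yaw -230.0 [-0.66  0.28 -0.31  0.99  0.    0.22] 0.027025282284109053
[-0.42622301  0.45303511 -0.86487345]
100 107 287 [50, 92] [157, 262] [221, 277]
120 97 287 [0, 53, 94, 96] [97, 160, 262, 266] [108, 222, 265, 276]
140 111 303 [51, 116] [162, 286] [222, 303]
160 103 285 [0, 51] [103, 164] [114, 223]
231 96 [29.8 73.7]
241 96 [33.9 73.7]
251 96 [38.  73.7]
261 96 [42.1 73.7]
271 96 [46.2 73.7]
```

View pics/w5.png

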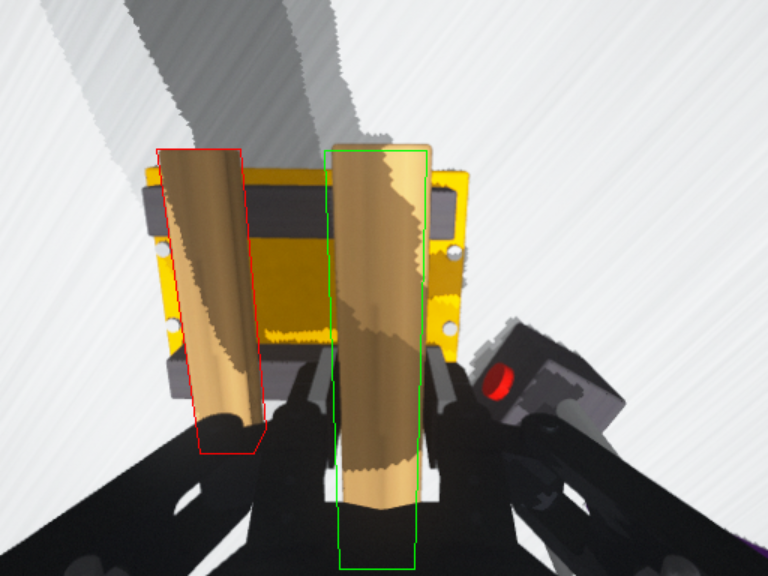

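Both packers are in view and parallel: the placed one matches the red outline, and the held one spans columns 332-430 with its end at row 144. Only about 1 mm of correction is needed, so I'm lowering it.

Emit:
play_rows --plan '[0.001, -0.0005, -0.025, 0, 0.001, -0.0005, -0.045, 0, 0.001, -0.0005, -0.058, 0, 0.001, -0.0005, -0.062, 0, 0.001, -0.0005, -0.064, 0, 0.001, -0.0005, -0.066, 0, 0.001, -0.0005, -0.067, 0]'

```text
t: 11.05
tool_pos: [0.4904, -0.2964, 0.0406]
ee_rot: [1.328, 2.847, 0.0]
force: [-5.2, 4.1, 14.8]
gripper_width: 0.0269
gripper_force: 42.2
```

Emit:
play_rows --plan '[0, 0, 0.001, 0, 0, 0, 0.001, 0, 0, 0, 0.001, 0, 0, 0, 0.02, 0, 0, 0, 0.06, 0, -0.01, 0.01, 0.1, 0, -0.03, 0.02, 0.15, 0, -0.03, 0.02, 0.17, 0]' --fingers 60

```text
t: 11.85
tool_pos: [0.4599, -0.2764, 0.2123]
ee_rot: [1.327, 2.844, -0.002]
force: [0.9, -0.4, -0.0]
gripper_width: 0.0512
gripper_force: 0.0
```

Emit:
play_rows --plan '[0, 0, 0, 0, 0, 0, 0, 0]'

```text
t: 12.05
tool_pos: [0.4605, -0.2768, 0.209]
ee_rot: [1.328, 2.845, -0.001]
force: [-0.2, -0.8, -0.8]
gripper_width: 0.0513
gripper_force: 0.0
```

```bash
python3 - <<'E'
from look import *
s,C,im=snap('w6')
u=np.array([np.cos(A40),np.sin(A40)])
a=c0-.04*u;b=c0+.04*u
pa=fitm(im,C,[*a,np.radians(130)],.15,.028,.034,.022,'wood');pb=fitm(im,C,[*b,np.radians(130)],.15,.028,.034,.022,'wood')
o=im.copy()
for p in(pa,pb):draw(o,C,p,.15,.028,.034,.056)
hh=proj(C,[[*(c0+.075*s_*u+.045*t*np.array([-u[1],u[0]])),.034] for s_ in(-1,1) for t in(-1,1)]);print(hh.round())
crib(im,C,(0,260,100,400))
cv2.imwrite('pics/w6.png',o)
E
```

```text
12.05 [ 0.4605 -0.2768  0.209 ] yaw 130.0 [-0.66  0.13 -0.25  1.18  0.    0.21] 0.051325948814710066
wood [ 0.4262 -0.3422] 130.1 0.772 local [-40.1   0.1]
wood [ 0.4899 -0.2937] 129.8 0.965 local [39.9 -3.6]
[[165. 232.]
 [158. 156.]
 [293. 231.]
 [296. 156.]]
crib [ 0.459082   -0.31878081] 39.778924009529256 iou 0.08131280034949762 local [ 0.12882493 -3.0854891 ]
```

```bash
sed -i 's/(s>70)&(s<190)&(v>60)/(s>60)\&(s<195)\&(v>35)/' h.py; python3 - <<'E'
from look import *
s=dict(tool_pos=np.array([.4605,-.2768,.209]),ee_rot=np.array([1.328,2.845,-.001]));C=cam('wrist',s);im=cv2.imread('pics/w6raw.png')
u=np.array([np.cos(A40),np.sin(A40)]);a=c0-.04*u;b=c0+.04*u
hsv=cv2.cvtColor(im,cv2.COLOR_BGR2HSV)
for c in (a,b):
    x,y=proj(C,[[*c,.056]])[0].astype(int);print(x,y,hsv[y,x],hsv[y-40,x],hsv[y+40,x])
    fitm(im,C,[*c,np.radians(130)],.15,.028,.034,.022,'wood')
m=masks(im)['wood']
for x in (165,170,175,275,280,285): r=np.nonzero(m[:,x])[0]; print(x,r.min(),r.max(),loc(plane(C,[[x,r.min()]],.056)[0]),loc(plane(C,[[x,r.max()+1]],.056)[0]))
y=(hsv[...,0]>18)&(hsv[...,0]<30)&(hsv[...,1]>195)
for x in (200,225,250): # rail rows between packers
    r=np.nonzero(y[:,x])[0];g=np.nonzero(np.diff(r)>3)[0];print(x,r.min(),r.max(),[(int(r[i]),int(r[i+1])) for i in g])
E
```

```text
188 201 [ 18 133 176] [ 16 131  99] [60  3 80]
wood [ 0.4263 -0.3423] 130.0 0.782 local [-40.2  -0. ]
263 201 [ 18 139 173] [ 16 132 124] [ 18 129 196]
wood [ 0.4901 -0.2939] 130.3 0.951 local [39.9 -3.9]
165 135 237 [-58.6  70. ] [-68.8 -42.5]
170 134 216 [-53.6  71. ] [-61.1 -17.5]
175 131 216 [-48.4  73.9] [-55.7 -17.6]
275 133 265 [50.4 71.7] [ 53.3 -77.8]
280 144 219 [55.6 60.9] [ 57.6 -21.2]
285 144 222 [60.6 60.9] [ 63.1 -24.7]Traceback (most recent call last):
  File "<stdin>", line 12, in <module>
    return umr_minimum(a, axis, None, out, keepdims, initial, where)
ValueError: zero-size array to reduction operation minimum which has no identity
```

Both packers are square and about 80 mm apart. Packer A's near end is only hidden by a finger in that view. Next: runner A.

Emit:
play_rows --plan '[-0.005, 0.05, 0, 3, -0.01, 0.1, 0, 6, -0.012, 0.15, 0, 9, -0.013, 0.2, 0, 12, -0.013, 0.25, 0, 15, -0.013, 0.3, 0, 18, -0.013, 0.35, 0, 21, -0.013, 0.4, 0, 21]' --fingers 95

```text
t: 12.9
tool_pos: [0.4456, 0.1248, 0.2063]
ee_rot: [-0.785, -3.039, 0.002]
force: [1.8, 0.3, 0.1]
gripper_width: 0.0814
gripper_force: 0.0
```

Emit:
play_rows --plan '[0, 0.05, 0, 0, 0, 0.1, 0, 0, 0, 0.14, -0.02, 0, 0, 0.1626, -0.04, 0, 0, 0.1626, -0.06, 0, 0, 0.1626, -0.06, 0, 0, 0.1626, -0.06, 0]'

```text
t: 13.6
tool_pos: [0.4458, 0.2849, 0.1467]
ee_rot: [-0.787, -3.038, 0.004]
force: [0.2, -0.3, 0.0]
gripper_width: 0.0811
gripper_force: 0.0
```

```bash
python3 - <<'E'
from look import *
s,C,im=snap('w7')
fitm(im,C,[.4468,.2874,np.radians(151.1)],.14,.024,.003,.02,'green')
fitm(im,C,[.4827,.372,np.radians(156.6)],.14,.024,.003,.02,'green')
E
```

```text
13.6 [0.4458 0.2849 0.1467] yaw -209.0 [ 0.45  0.17 -0.35  1.06 -0.    0.95] 0.08111331977596474
green [0.4467 0.2878] 151.0 0.974 local [380.6 469.5]
green [0.482  0.3725] 156.7 0.975 local [462.1 511.7]
```

Emit:
play_rows --plan '[0, 0, -0.045, 0, 0, 0, -0.085, 0, 0, 0, -0.12, 0, 0, 0, -0.135, 0, 0, 0, -0.1385, 0, 0, 0, -0.1385, 0]'

```text
t: 14.25
tool_pos: [0.4479, 0.2854, 0.0105]
ee_rot: [0.789, 3.04, 0.001]
force: [0.3, 0.2, 0.7]
gripper_width: 0.0811
gripper_force: 0.0
```

Emit:
play_rows --plan '[0, 0, 0, 0, 0, 0, 0, 0, 0, 0, 0, 0, 0, 0, 0, 0, 0, 0, 0, 0, 0, 0, 0, 0]' --fingers 0

```text
t: 14.85
tool_pos: [0.4479, 0.286, 0.0108]
ee_rot: [0.787, 3.04, 0.002]
force: [-0.9, -0.6, 5.9]
gripper_width: 0.0228
gripper_force: 40.1
```

Emit:
play_rows --plan '[0, 0, 0.03, 0, 0, -0.02, 0.075, 4, 0, -0.065, 0.1, 12, 0, -0.115, 0.11, 20, 0, -0.165, 0.11, 28, 0, -0.215, 0.11, 36, 0, -0.265, 0.11, 44, 0, -0.315, 0.11, 52]'

```text
t: 15.65
tool_pos: [0.447, 0.005, 0.1197]
ee_rot: [0.542, -3.094, -0.0]
force: [0.9, 0.7, -1.1]
gripper_width: 0.0229
gripper_force: 39.6
```

Emit:
play_rows --plan '[0, -0.05, 0, 8, 0, -0.1, 0, 15, 0, -0.15, 0, 17, 0, -0.2, 0, 17, 0, -0.25, 0, 17, 0, -0.295, 0, 17, 0.01, -0.322, 0, 17, 0.0375, -0.322, -0.005, 17]'

```text
t: 16.45
tool_pos: [0.4845, -0.3206, 0.1151]
ee_rot: [0.974, -2.986, 0.004]
force: [0.1, -0.0, -0.2]
gripper_width: 0.0229
gripper_force: 39.6
```

Emit:
play_rows --plan '[0, 0, 0, 0, 0, 0, 0, 0, 0, 0, 0, 0]'

```text
t: 16.75
tool_pos: [0.4842, -0.3144, 0.1143]
ee_rot: [0.985, -2.982, -0.003]
force: [-0.6, -0.0, -0.3]
gripper_width: 0.0228
gripper_force: 39.6
```

```bash
python3 - <<'E'
from look import *
s,C,im=snap('w8');z=s['tool_pos'][2]-.0075
o=im.copy();q=[*s['tool_pos'][:2],A40];draw(o,C,q,.14,.024,z,z+.02,(0,255,255))
u=np.array([np.cos(A40),np.sin(A40)])
for k in(-.04,.04): draw(o,C,[*(c0+k*u),np.radians(130)],.15,.028,.034,.056)
cv2.imwrite('pics/w8.png',cv2.resize(o,(768,576)))
m=masks(im)['green'].astype(np.uint8);m=cv2.morphologyEx(m,cv2.MORPH_OPEN,np.ones((3,3)))
x0=int(proj(C,[[*s['tool_pos'][:2],z+.02]])[0,0])
for cc in (x0-12,x0,x0+12):
    r=np.nonzero(m[:,cc])[0].min();print('end',cc,r,loc(plane(C,[[cc,r]],z+.02)[0]))
for r in (110,140,170,200):
    c=np.nonzero(m[r])[0];print('sides',r,c.min(),c.max(),loc(plane(C,[[c.min(),r]],z+.02)[0]),loc(plane(C,[[c.max()+1,r]],z+.02)[0]))
print('tool',loc(s['tool_pos']),s['force'])
E
```

```text
16.75 [ 0.4842 -0.3144  0.1143] yaw -143.4 [-0.69  0.28 -0.28  1.01 -0.   -1.33] 0.022836087933490942
end 241 106 [-49.2 -16.9]
end 253 106 [-48.9 -11.8]
end 265 106 [-48.6  -6.7]
sides 110 227 281 [-47.9 -23. ] [-46.5   0.5]
sides 140 228 280 [-35.1 -23.7] [-33.7  -0.4]
sides 170 228 279 [-21.7 -24.8] [-20.2  -1.3]
sides 200 229 279 [ -7.3 -25.6] [-5.8 -1.8]
tool [ 22.2 -15.9] [-0.60567952 -0.01885872 -0.25295502]
```

View pics/w8.png

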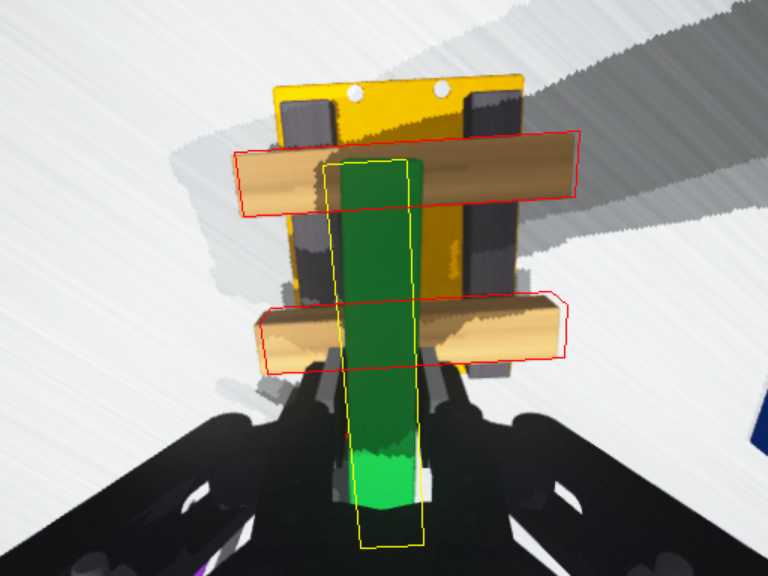

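The runner is held with its end at row 160, yaw 3.4° short and the tool short of the slot. The packers are square under it, with ends at rows 150-215 and 300-375. Correcting and lowering.

Emit:
play_rows --plan '[0.001, -0.034, 0, 3.4, 0.001, -0.034, -0.01, 3.4, 0.001, -0.034, -0.03, 3.4, 0.001, -0.034, -0.042, 3.4, 0.001, -0.034, -0.045, 3.4, 0.001, -0.034, -0.045, 3.4]'

```text
t: 17.4
tool_pos: [0.4855, -0.3485, 0.0692]
ee_rot: [1.073, -2.952, -0.003]
force: [-1.0, -0.5, -1.3]
gripper_width: 0.0226
gripper_force: 39.7
```

```bash
python3 - <<'E'
from look import *
s,C,im=snap('w9');z=s['tool_pos'][2]-.0075
m=masks(im)['green'].astype(np.uint8);m=cv2.morphologyEx(m,cv2.MORPH_OPEN,np.ones((3,3)))
x0=int(proj(C,[[*s['tool_pos'][:2],z+.02]])[0,0])
r=np.nonzero(m[:,x0])[0].min();print('end',r,loc(plane(C,[[x0,r]],z+.02)[0]))
for r in (120,150,180):
    c=np.nonzero(m[r])[0];print('sides',r,loc(plane(C,[[c.min(),r]],z+.02)[0]),loc(plane(C,[[c.max()+1,r]],z+.02)[0]))
w=masks(im)['wood'].astype(np.uint8)
print('tool',loc(s['tool_pos']),s['force'])
for u in(-40,40):
    for v in (-20,20):pass
    c=c0+M.T@np.array([u/1000,.01]);x,y=proj(C,[[*c,.056]])[0].astype(int);cs=np.nonzero(w[y])[0];print('packer',u,y,cs.min(),cs.max(),loc(plane(C,[[cs.min(),y]],.056)[0]),loc(plane(C,[[cs.max()+1,y]],.056)[0]))
    rs=np.nonzero(w[:,x])[0];print(rs.min(),rs.max(),loc(plane(C,[[x,rs.min()]],.056)[0]),loc(plane(C,[[x,rs.max()+1]],.056)[0]))
E
```

```text
17.4 [ 0.4855 -0.3485  0.0692] yaw -140.0 [-0.73  0.36 -0.28  0.93  0.   -1.43] 0.02257587367379061
end 106 [-69.9 -43. ]
sides 120 [-64.1 -54.3] [-64.  -30.5]
sides 150 [-51.  -54.2] [-51.  -30.6]
sides 180 [-37.2 -54.1] [-37.2 -30.7]
tool [  1.3 -42.8] [-1.04816139 -0.4658327  -1.26835201]
packer -40 162 191 466 [-40.4 -76.5] [-40.3  72.8]
79 275 [-82.3   5.7] [30.3 16.4]
packer 40 289 230 436 [ 39.3 -57.6] [40.  71.1]
79 284 [-82.3  -0.3] [36.7  9.6]
```

Emit:
play_rows --plan '[0, 0, -0.003, 0, 0, 0, -0.005, 0, 0, 0, -0.006, 0, 0, 0, -0.007, 0, 0, 0, -0.007, 0]'

```text
t: 17.95
tool_pos: [0.4864, -0.3496, 0.0638]
ee_rot: [-1.073, 2.952, -0.001]
force: [-1.6, 1.2, 4.4]
gripper_width: 0.0228
gripper_force: 40.2
```

Emit:
play_rows --plan '[0, 0, 0, 0, 0, 0, 0, 0, 0, 0, 0, 0, 0, 0, 0.02, 0, 0, 0, 0.06, 0, -0.01, 0.01, 0.1, 0, -0.025, 0.05, 0.12, -5, -0.03, 0.095, 0.14, -13]' --fingers 60

```text
t: 18.75
tool_pos: [0.4559, -0.2548, 0.2044]
ee_rot: [-0.72, 3.057, -0.002]
force: [-0.1, 0.3, -0.3]
gripper_width: 0.0512
gripper_force: 0.0
```

```bash
python3 - <<'E'
from look import *
s,C,im=snap('w10');o=im.copy()
cv2.imwrite('pics/w10.png',cv2.resize(o,(640,480)))
p=fitm(im,C,[.4835,-.3477,A40],.14,.024,.056,.02,'green')
E
```

```text
18.75 [ 0.4559 -0.2548  0.2044] yaw 206.5 [-0.63  0.11 -0.29  1.17 -0.   -1.1 ] 0.0511507920006977
green [ 0.4845 -0.348 ] 39.5 0.88 local [  0.8 -41.8]
```

Emit:
play_rows --plan '[0, 0.05, 0.02, -8, 0, 0.1, 0.03, -16, 0.005, 0.15, 0.03, -24, 0.01, 0.2, 0.03, -32, 0.015, 0.25, 0.03, -40, 0.02, 0.3, 0.03, -48, 0.025, 0.35, 0.03, -50, 0.027, 0.4, 0.03, -50]' --fingers 95

```text
t: 19.6
tool_pos: [0.4813, 0.1143, 0.2329]
ee_rot: [0.63, 3.077, 0.0]
force: [1.1, -0.6, 0.7]
gripper_width: 0.0812
gripper_force: 0.0
```

Emit:
play_rows --plan '[0, 0.05, 0, 0, 0, 0.1, 0, 0, 0, 0.15, 0, 0, 0, 0.2, 0, 0, 0, 0.23, 0, 0, 0, 0.23, 0, 0, 0, 0.23, 0, 0]'

```text
t: 20.3
tool_pos: [0.4808, 0.3427, 0.2323]
ee_rot: [-0.625, -3.078, 0.002]
force: [-1.3, -0.3, 0.4]
gripper_width: 0.0813
gripper_force: 0.0
```

```bash
python3 - <<'E'
from look import *
s,C,im=snap('w11')
p=fitm(im,C,[.482,.3725,np.radians(156.7)],.14,.024,.003,.02,'green')
E
```

```text
20.3 [0.4808 0.3427 0.2323] yaw -203.0 [ 0.51  0.22 -0.1   1.25 -0.    0.91] 0.08130803575940444
green [0.4822 0.3719] 156.7 0.975 local [461.8 511.1]
```

View pics/w10.png

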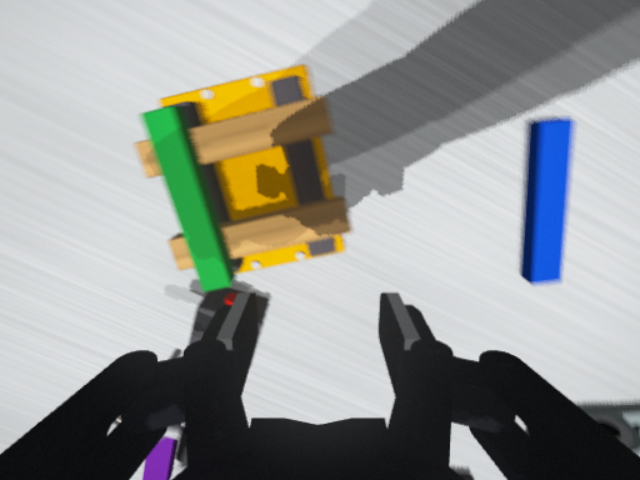

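The first runner lies across both packers (from (160,110) to (215,285)) and everything looks square. Picking runner B.

Emit:
play_rows --plan '[0.0014, 0.0292, -0.03, 0, 0.0014, 0.0292, -0.08, 0, 0.0014, 0.0292, -0.13, 0, 0.0014, 0.0292, -0.17, 0, 0.0014, 0.0292, -0.2, 0, 0.0014, 0.0292, -0.215, 0, 0.0014, 0.0292, -0.2215, 0, 0.0014, 0.0292, -0.2215, 0]'

```text
t: 21.15
tool_pos: [0.4831, 0.371, 0.0116]
ee_rot: [0.63, 3.078, -0.0]
force: [-0.1, 0.5, 0.1]
gripper_width: 0.0812
gripper_force: 0.0
```

Emit:
play_rows --plan '[0, 0, 0, 0, 0, 0, 0, 0, 0, 0, 0, 0, 0, 0, 0, 0, 0, 0, 0, 0, 0, 0, 0, 0]' --fingers 0

```text
t: 21.75
tool_pos: [0.4834, 0.3722, 0.0125]
ee_rot: [0.627, 3.077, 0.002]
force: [-1.0, -0.3, 6.7]
gripper_width: 0.0226
gripper_force: 40.2
```

Emit:
play_rows --plan '[0, 0, 0.03, 0, 0, -0.02, 0.075, 0, -0.01, -0.065, 0.1, 8, -0.02, -0.115, 0.12, 16, -0.03, -0.165, 0.12, 24, -0.035, -0.215, 0.12, 32, -0.04, -0.265, 0.12, 40, -0.0485, -0.315, 0.12, 48]'

```text
t: 22.55
tool_pos: [0.4379, 0.0814, 0.1312]
ee_rot: [-0.638, 3.076, -0.0]
force: [-0.1, -0.2, -1.3]
gripper_width: 0.0226
gripper_force: 39.6
```

Emit:
play_rows --plan '[0, -0.05, 0, 8, 0, -0.1, 0, 15, 0, -0.15, 0, 15, 0, -0.2, 0, 15, 0, -0.25, 0, 15, 0, -0.295, 0, 15, 0, -0.345, 0, 15, 0, -0.345, 0, 15]'

```text
t: 23.35
tool_pos: [0.4392, -0.2674, 0.1316]
ee_rot: [-1.018, 2.971, -0.006]
force: [-0.2, 1.0, 0.1]
gripper_width: 0.0228
gripper_force: 39.6
```

Emit:
play_rows --plan '[0, 0, 0, 0, 0, 0, 0, 0]'

```text
t: 23.55
tool_pos: [0.4378, -0.2606, 0.1307]
ee_rot: [1.026, -2.968, -0.004]
force: [0.0, -0.9, -0.5]
gripper_width: 0.0227
gripper_force: 39.6
```

Emit:
play_rows --plan '[-0.0032, -0.0277, 0, 1.9, -0.0032, -0.0277, -0.02, 1.9, -0.0032, -0.0277, -0.045, 1.9, -0.0032, -0.0277, -0.057, 1.9, -0.0032, -0.0277, -0.06, 1.9, -0.0032, -0.0277, -0.06, 1.9]'

```text
t: 24.15
tool_pos: [0.4353, -0.2884, 0.0712]
ee_rot: [1.077, -2.951, -0.002]
force: [0.1, 0.3, -0.1]
gripper_width: 0.0226
gripper_force: 39.6
```

```bash
python3 - <<'E'
from look import *
s,C,im=snap('w12');z=s['tool_pos'][2]-.0075
m=masks(im)['green'].astype(np.uint8);m=cv2.morphologyEx(m,cv2.MORPH_OPEN,np.ones((3,3)))
n,l,st,_=cv2.connectedComponentsWithStats(m);print(st[1:])
x0=int(proj(C,[[*s['tool_pos'][:2],z+.02]])[0,0])
r=np.nonzero(m[:,x0])[0].min();k=l[r,x0];print('end held',r,loc(plane(C,[[x0,r]],z+.02)[0]))
for j,zz in [(k,z+.02)]+[(j,.076) for j in range(1,n) if j!=k and st[j,4]>300]:
  for r in (120,150,180):
    c=np.nonzero(l[r]==j)[0]
    if len(c):print('sides',r,c.min(),c.max(),loc(plane(C,[[c.min(),r]],zz)[0]),loc(plane(C,[[c.max()+1,r]],zz)[0]))
  rs=np.nonzero((l==j).any(1))[0];cc=int(np.nonzero(l[rs.min()+1]==j)[0].mean());print('end',rs.min(),loc(plane(C,[[cc,rs.min()]],zz)[0]))
print('tool',loc(s['tool_pos']),s['force'])
E
```

```text
24.15 [ 0.4353 -0.2884  0.0712] yaw -139.9 [-0.71  0.24 -0.44  0.89  0.   -1.41] 0.0225639165994365
[[   53   105    90   205 11948]
 [  228   106    54   234 11217]
 [  121   323    18    19   150]]
end held 107 [-69.3  35.1]
sides 120 228 281 [-63.9  24.3] [-63.9  47.6]
sides 150 228 280 [-50.9  24. ] [-50.9  47.5]
sides 180 229 279 [-37.1  24.1] [-37.1  47.5]
end 106 [-69.7  35.9]
sides 120 55 122 [-63.5 -55.9] [-63.4 -24.5]
sides 150 61 126 [-49.6 -55.7] [-49.6 -24.3]
sides 180 66 130 [-35. -56.] [-35.  -24.2]
end 105 [-70.1 -40. ]
tool [ 1.4 35.5] [ 0.14421278  0.25358691 -0.09154979]
```

Emit:
play_rows --plan '[0, 0, -0.004, 0, 0, 0, -0.006, 0, 0, 0, -0.0075, 0, 0, 0, -0.009, 0, 0, 0, -0.009, 0]'

```text
t: 24.7
tool_pos: [0.436, -0.2901, 0.0654]
ee_rot: [-1.075, 2.951, -0.002]
force: [-4.4, 4.8, 17.3]
gripper_width: 0.0227
gripper_force: 41.8
```

Emit:
play_rows --plan '[0, 0, 0.001, 0, 0, 0, 0.001, 0, 0, 0, 0.001, 0, 0, 0, 0.001, 0, 0, 0, 0.02, 0, 0, 0, 0.06, 0, 0, 0, 0.1, 0, 0, 0.04, 0.15, 0]' --fingers 60

```text
t: 25.5
tool_pos: [0.4362, -0.2608, 0.2029]
ee_rot: [-1.07, 2.953, -0.004]
force: [0.7, 0.3, 0.6]
gripper_width: 0.0512
gripper_force: 0.0
```

Emit:
play_rows --plan '[0.03, 0.04, 0.04, 0, 0.03, 0.06, 0.06, 0, 0.03, 0.06, 0.06, 0, 0.03, 0.06, 0.06, 0, 0.03, 0.06, 0.06, 0]'

```text
t: 26.0
tool_pos: [0.4645, -0.1985, 0.2599]
ee_rot: [1.074, -2.95, -0.003]
force: [0.7, 0.6, -0.7]
gripper_width: 0.0507
gripper_force: 0.0
```

```bash
python3 - <<'E'
from look import *
s,C,im=snap('w13');v=M[1]
p1=fitm(im,C,[*(c0+.04*v),A40],.14,.024,.056,.02,'green')
p2=fitm(im,C,[*(c0-.04*v),A40],.14,.024,.056,.02,'green')
o=im.copy()
for p in(p1,p2):draw(o,C,p,.14,.024,.056,.076)
for k in(-.04,.04): draw(o,C,[*(c0-.002*v+k*M[0]),np.radians(130)],.15,.028,.034,.056,(255,0,0))
draw(o,C,[*(c0-.002*v),A40],.17,.13,0,.01,(255,0,255))
cv2.imwrite('pics/w13.png',cv2.resize(o,(768,576)))
E
```

```text
26.0 [ 0.4645 -0.1985  0.2599] yaw -140.0 [-0.53  0.05 -0.23  1.29 -0.   -1.23] 0.05072600796740049
green [ 0.4353 -0.2906] 39.9 0.938 local [ 0.  33.8]
green [ 0.4858 -0.3502] 40.0 0.931 local [  0.4 -44.4]
```

View pics/w13.png

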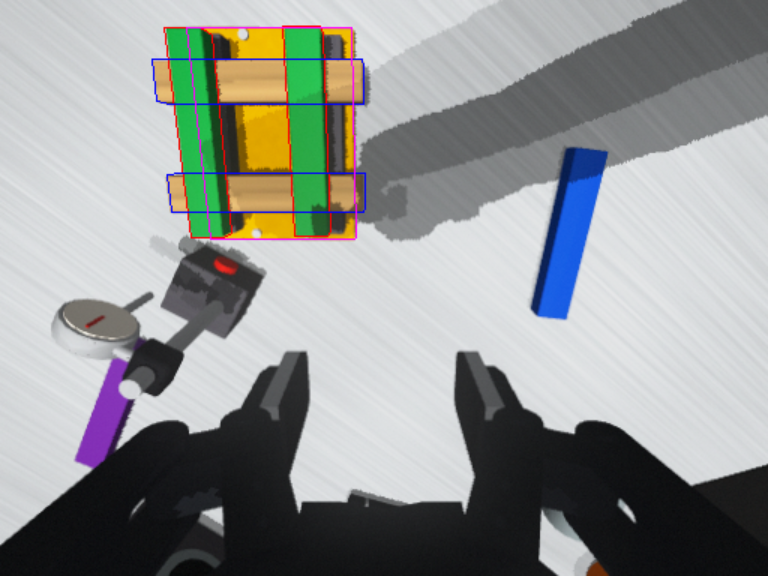

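```bash
python3 - <<'E'
from look import *
C=cam('wrist',dict(tool_pos=np.array([.4645,-.1985,.2599]),ee_rot=np.array([1.074,-2.95,-.003])));im=cv2.imread('pics/w13raw.png')
for u in (-10,0,10):
  for z,name,rng in ((.01,'plate',(58,70)),(.034,'rail+',(50,64)),(.034,'rail+ in',(27,40)),(.034,'rail- in',(-45,-26)),(.056,'r',(40,40))):
    vs=np.arange(rng[0],rng[1],.5);
    if len(vs)<2: continue
    P=np.array([[*(c0+M.T@np.array([u,v])/1000),z] for v in vs]);px=proj(C,P).astype(np.float32)
    val=cv2.remap(im,px[None,:,0],px[None,:,1],cv2.INTER_LINEAR)[0].astype(int)
    g=np.abs(np.diff(cv2.GaussianBlur(val.astype(np.float32),(1,5),0),axis=0)).sum(1);k=np.argsort(g)[-1];print(u,name,vs[k]+.25,g[k].round(),end=' | ')
  print()
E
```

```text
-10 plate 64.25 56.0 | -10 rail+ 57.25 65.0 | -10 rail+ in 38.75 8.0 | -10 rail- in -27.75 46.0 | 
0 plate 64.25 59.0 | 0 rail+ 57.25 69.0 | 0 rail+ in 38.75 11.0 | 0 rail- in -28.25 34.0 | 
10 plate 67.75 58.0 | 10 rail+ 57.25 50.0 | 10 rail+ in 38.75 6.0 | 10 rail- in -28.25 43.0 |
```

```bash
cat > prof.py <<'E'
from look import *
def edge(im,C,fix,axis,z,rng):
    vs=np.arange(*rng,.5);L=[(v,fix) if axis=='u' else (fix,v) for v in vs]
    px=proj(C,np.array([[*(c0+M.T@np.array(l)/1000),z] for l in L])).astype(np.float32)
    val=cv2.remap(im,px[None,:,0],px[None,:,1],cv2.INTER_LINEAR)[0].astype(np.float32)
    g=np.abs(np.diff(cv2.GaussianBlur(val,(1,5),0),axis=0)).sum(1);k=g.argmax();return float(vs[k]+.25),int(g[k])
E
python3 - <<'E'
from prof import *
C=cam('wrist',dict(tool_pos=np.array([.4645,-.1985,.2599]),ee_rot=np.array([1.074,-2.95,-.003])));im=cv2.imread('pics/w13raw.png')
E=lambda *a:edge(im,C,*a)
for f in(-44,-40,-36,36,40,44): print('packer ends v',f,E(f,'v',.056,(66,82)),E(f,'v',.056,(-84,-66)))
for f in(-60,0,10,55): print('packer u edges',f,E(f,'u',.056,(-62,-46)),E(f,'u',.056,(-34,-18)),E(f,'u',.056,(18,34)),E(f,'u',.056,(46,62)))
for f in(0,10,20): print('plate u',f,E(f,'u',.01,(-92,-78)),E(f,'u',.01,(78,92)))
for f in(-25,0,20): print('runner v edges',f,E(f,'v',.076,(38,54)),E(f,'v',.076,(14,30)),E(f,'v',.076,(-64,-48)),E(f,'v',.076,(-38,-26)))
E
```

```text
packer ends v -44 (72.25, 45) (-77.25, 35)
packer ends v -40 (77.25, 53) (-76.75, 39)
packer ends v -36 (77.75, 62) (-77.25, 32)
packer ends v 36 (66.75, 28) (-79.25, 40)
packer ends v 40 (68.25, 46) (-78.75, 42)
packer ends v 44 (68.25, 45) (-79.25, 45)
packer u edges -60 (-52.75, 1) (-28.75, 1) (32.25, 2) (53.75, 1)
packer u edges 0 (-53.75, 46) (-24.25, 71) (26.75, 46) (54.25, 35)
packer u edges 10 (-53.75, 46) (-23.75, 69) (26.75, 46) (54.25, 36)
packer u edges 55 (-53.75, 50) (-26.25, 51) (26.25, 59) (49.75, 38)
plate u 0 (-85.25, 61) (83.25, 49)
plate u 10 (-85.25, 81) (84.25, 41)
plate u 20 (-85.75, 77) (81.75, 45)
runner v edges -25 (48.75, 45) (21.75, 47) (-55.75, 48) (-32.75, 44)
runner v edges 0 (45.25, 34) (22.25, 62) (-56.25, 73) (-32.75, 35)
runner v edges 20 (45.25, 34) (22.25, 66) (-55.75, 100) (-33.25, 35)
```

The runners sit at v = +33.8 and -44.4 mm relative to the stand, so that layer is about 5 mm off-centre. The spacing (78 mm) and squareness are fine. There is plenty of time, so I'll re-grip each runner and shift it +5 mm along the stand's y.

Emit:
play_rows --plan '[-0.015, -0.045, 0, 0, -0.0285, -0.0916, -0.02, 0, -0.0285, -0.0916, -0.065, 0, -0.0285, -0.0916, -0.11, 0, -0.0285, -0.0916, -0.15, 0, -0.0285, -0.0916, -0.18, 0, -0.0285, -0.0916, -0.193, 0, -0.0285, -0.0916, -0.193, 0]'

```text
t: 26.85
tool_pos: [0.4344, -0.2889, 0.0656]
ee_rot: [1.072, -2.95, -0.009]
force: [-0.7, 0.1, 0.6]
gripper_width: 0.0514
gripper_force: 0.0
```

Emit:
play_rows --plan '[0, 0, 0, 0, 0, 0, 0, 0, 0, 0, 0, 0, 0, 0, 0, 0, 0, 0, 0, 0]' --fingers 0 --force 30

```text
t: 27.35
tool_pos: [0.4384, -0.2914, 0.0703]
ee_rot: [-1.075, 2.95, -0.006]
force: [-0.5, -0.2, 6.4]
gripper_width: 0.0229
gripper_force: 31.0
```

Emit:
play_rows --plan '[0, 0, 0.003, 0, 0, 0, 0.006, 0, -0.0032, 0.0038, 0.006, 0, -0.0032, 0.0038, 0.006, 0, -0.0032, 0.0038, 0.003, 0, -0.0032, 0.0038, 0.001, 0, -0.0032, 0.0038, -0.001, 0, -0.0032, 0.0038, -0.002, 0]'

```text
t: 28.15
tool_pos: [0.4336, -0.2861, 0.0701]
ee_rot: [1.075, -2.951, -0.001]
force: [-11.6, 8.0, 34.0]
gripper_width: 0.0226
gripper_force: 33.9
```

Emit:
play_rows --plan '[0, 0, 0.002, 0, 0, 0, 0.004, 0]'

```text
t: 28.35
tool_pos: [0.4338, -0.2864, 0.0709]
ee_rot: [-1.075, 2.952, -0.001]
force: [0.3, 0.4, -1.4]
gripper_width: 0.0227
gripper_force: 30.2
```

Emit:
play_rows --plan '[0, 0, 0, 0, 0, 0, 0, 0, 0, 0, 0, 0, 0, 0, 0.0, 0, 0, 0, 0.025, 0, 0, 0, 0.06, 0, 0.02, -0.025, 0.07, 0, 0.0505, -0.0613, 0.07, 0]' --fingers 60

```text
t: 29.15
tool_pos: [0.4848, -0.3477, 0.1431]
ee_rot: [-1.076, 2.95, -0.004]
force: [0.8, -0.8, 1.1]
gripper_width: 0.0513
gripper_force: 0.0
```

Emit:
play_rows --plan '[0, 0, 0, 0, 0, 0, 0, 0]'

```text
t: 29.35
tool_pos: [0.4844, -0.3481, 0.1398]
ee_rot: [1.074, -2.952, -0.002]
force: [-0.8, 0.3, -0.0]
gripper_width: 0.0514
gripper_force: 0.0
```

Emit:
play_rows --plan '[0.0015, -0.0015, -0.03, 0, 0.0015, -0.0015, -0.055, 0, 0.0015, -0.0015, -0.068, 0, 0.0015, -0.0015, -0.071, 0, 0.0015, -0.0015, -0.071, 0]'

```text
t: 29.85
tool_pos: [0.4851, -0.3484, 0.0693]
ee_rot: [1.075, -2.951, -0.002]
force: [-0.9, -0.9, 0.1]
gripper_width: 0.0512
gripper_force: 0.0
```

Emit:
play_rows --plan '[0, 0, 0, 0, 0, 0, 0, 0, 0, 0, 0, 0, 0, 0, 0, 0, 0, 0, 0, 0]' --fingers 0

```text
t: 30.35
tool_pos: [0.4867, -0.3499, 0.0711]
ee_rot: [-1.075, 2.951, -0.004]
force: [-0.9, 0.3, 6.0]
gripper_width: 0.0229
gripper_force: 30.0
```

Emit:
play_rows --plan '[0, 0, 0.003, 0, 0, 0, 0.006, 0, -0.0032, 0.0038, 0.006, 0, -0.0032, 0.0038, 0.006, 0, -0.0032, 0.0038, 0.003, 0, -0.0032, 0.0038, 0.001, 0, -0.0032, 0.0038, 0.001, 0]'

```text
t: 31.05
tool_pos: [0.4824, -0.3451, 0.0711]
ee_rot: [1.075, -2.952, -0.001]
force: [-3.2, 1.2, 4.9]
gripper_width: 0.0227
gripper_force: 30.1
```

Light contact. Releasing, lifting, and taking a final look from the same viewpoint.

Emit:
play_rows --plan '[0, 0, 0, 0, 0, 0, 0, 0, 0, 0, 0, 0, 0, 0, 0.0, 0, 0, 0, 0.025, 0, 0, 0, 0.07, 0, -0.005, 0.03, 0.12, 0, -0.01, 0.08, 0.16, 0]' --fingers 60

```text
t: 31.85
tool_pos: [0.4753, -0.2836, 0.2187]
ee_rot: [-1.071, 2.951, -0.006]
force: [1.3, 0.5, 1.2]
gripper_width: 0.0512
gripper_force: 0.0
```

Emit:
play_rows --plan '[-0.008, 0.045, 0.02, 0, -0.008, 0.065, 0.03, 0, -0.008, 0.065, 0.03, 0, -0.008, 0.065, 0.03, 0, -0.008, 0.065, 0.03, 0]'

```text
t: 32.35
tool_pos: [0.4661, -0.2176, 0.2449]
ee_rot: [1.074, -2.951, -0.001]
force: [0.1, -0.1, -0.5]
gripper_width: 0.051
gripper_force: 0.0
```

```bash
python3 - <<'E'
from prof import *
s,C,im=snap('w14');v=M[1]
E=lambda *a:edge(im,C,*a)
fitm(im,C,[*(c0+.04*v),A40],.14,.024,.056,.02,'green');fitm(im,C,[*(c0-.04*v),A40],.14,.024,.056,.02,'green')
for f in(-10,0,10): print('rail/plate',E(f,'v',.034,(50,64)),E(f,'v',.01,(60,70)))
for f in(-42,-38,38,42): print('packer ends v',f,E(f,'v',.056,(66,82)),E(f,'v',.056,(-84,-66)))
for f in(0,10): print('packer u',f,E(f,'u',.056,(-62,-46)),E(f,'u',.056,(-34,-18)),E(f,'u',.056,(18,34)),E(f,'u',.056,(46,62)))
for f in(0,10,20): print('runner v edges',f,E(f,'v',.076,(44,58)),E(f,'v',.076,(18,34)),E(f,'v',.076,(-62,-44)),E(f,'v',.076,(-36,-20)))
cv2.imwrite('pics/w14.png',cv2.resize(im,(768,576)))
E
```

```text
32.35 [ 0.4661 -0.2176  0.2449] yaw -140.0 [-0.56  0.07 -0.24  1.26 -0.   -1.26] 0.050966222634505016
green [ 0.4329 -0.2872] 39.5 0.945 local [ 0.4 38. ]
green [ 0.4822 -0.3459] 39.7 0.935 local [  0.4 -38.7]
rail/plate (56.25, 29) (63.25, 24)
rail/plate (56.25, 30) (63.25, 24)
rail/plate (55.75, 31) (63.25, 23)
packer ends v -42 (74.75, 58) (-77.25, 32)
packer ends v -38 (75.25, 65) (-77.25, 48)
packer ends v 38 (71.25, 22) (-79.25, 55)
packer ends v 42 (71.25, 17) (-79.25, 43)
packer u 0 (-53.75, 52) (-24.75, 56) (26.25, 50) (54.25, 32)
packer u 10 (-53.75, 51) (-24.25, 61) (26.25, 51) (54.25, 32)
runner v edges 0 (47.75, 27) (26.25, 59) (-50.25, 104) (-26.75, 27)
runner v edges 10 (47.25, 27) (26.75, 67) (-50.25, 86) (-26.75, 30)
runner v edges 20 (47.75, 32) (26.25, 49) (-50.25, 64) (-27.25, 29)
```

View pics/w14.png

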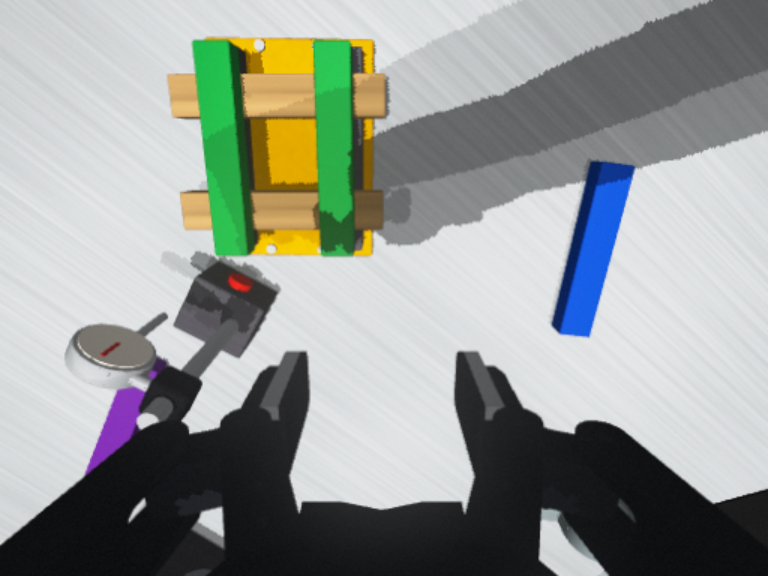

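The crib is built: packers at about ±40 mm and runners at about +38 and -39 mm, square and centred. The gauge hasn't moved and the arm is clear.

```bash
python3 -c "
from station import env
print(env.job_done())"
```

```text
the job is handed in; nothing more can be done
None
```

The crib is built and handed in: the two pale packers lie across the rails about 80 mm apart, and the two green runners lie crosswise on top about 77 mm apart, all square and centred to within about 3 mm, with the bearing, gauge stand, can and torch not touched.

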